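# Clamp the gear and ready the screwdriver over its screw

### The arm

A 6-joint arm with a two-finger parallel gripper is mounted at the origin on the work surface. World frame = base frame: x ahead of the robot, y to its left, z up, the work surface at z = 0. Lengths are in m, angles in rad, forces in N, time in s.
With the tool pointing down it reaches from about 0.225 to 0.875 m from the base axis. Payload 3.4 kg.
Tool frame: the origin (TCP) lies between the finger pads; the fingertips stand 8 mm ahead of it and the grasp point (between the pads) lies 11 mm behind it; z points along the fingers, y is the line along which they close (so a half turn about z gives the same grasp; the last joint's range is limited). The gripper opens to 85 mm and grips with 20 to 120 N. Pads are 22 mm wide; open, the fingers measure 114 mm over their backs; the gripper's body (76 mm by 85 mm) begins 54 mm behind the grasp point. The pads swing forward as they close: fully open they stand 13 mm farther back than shut.
Start: joints at [1.167, 0.276, 1.505, -0, 1.361, -0.121], TCP at [0.16, 0.552, 0.239] pointing down, gripper open.
Joint ranges: [-2.89, 2.89], [-0.75, 2.08], [0.22, 2.7], [-1.18, 4.32], [0.11, 2.71], [-2.7, 2.7]. Speed limits (rad/s): [2.57, 2.57, 3.14, 3.14, 3.14, 3.14].

### API

Orientations are given as a unit quaternion [w, x, y, z].
In Python, from rig import manip gives the robot as it stands.
- The arm moves only by the tool move_arm, never from a script. Its argument "deltas" is a list that holds one entry, the list of rows, each a list of 5 numbers: the shift along the tool's x, y, z normalised to -1 to 1, where 1 is 80 cm, then the turn about the tool's z normalised to -1 to 1, where 1 is 120 degrees, then the closure, from -1 (fully open) to 1 (shut). In form: [[[tx, ty, tz, twist, grip], ...]]. A call has 1 to 12 rows; each row is the pose to reach, as a shift and turn from the pose commanded when the call began, along the tool's axes at that moment; what a row does not reach only later rows make up. A row lasts 1/10 s, in which the tool goes at most 50 mm and 8.59 degrees, less where a joint would pass 70% of its speed; a pose out of reach is approached as far as the arm can. A call with a number of a shift or a turn outside -1 to 1 is refused whole. A call with a gripper value outside its range is refused whole. The fingers move at their own pace and stop on an object; "squeeze" is the grip in N (left out, the last holds). Time passes only in rows, so rows that repeat a pose let the fingers close. It gives the time, the measured TCP pose, the force, the opening and the grip force at its end, in the units of the state.
- manip.get_state(): the state, without advancing time (a new reading comes with each control period).
- manip.get_image(name): name is "scene" or "top" or "wrist"; returns the picture (480x640x3 uint8, red, green, blue); there is no depth.
- manip.camera_params(name): a dict with "fx", "fy", "cx", "cy" (pixels), "R" (3x3) and "t" (3): a world point X has camera coordinates R X + t; the wrist camera has in their place "tool_from_camera" (4x4, takes a point from camera to tool coordinates, whose origin is the TCP and whose axes are the flange's). Camera axes: x right, y down, z forward; pixel columns grow to the right and rows downward; lengths in m; the calibration is good to about 2 mm. A picture is of the moment at which its call begins: read the wrist's pose just before it. camera_params takes no time and is no camera call.
- manip.sign_off(): hands the job in; it is judged then, once.
The state is a dict: "clock": time; "qpos": joint angles; "qd": joint speeds; "effort": joint torques, N m; "position": TCP position; "ee_rot": TCP orientation; "contact_force": force on the tool from outside, world axes, zero at the start; "moment": the same for the moment, N m; "width": finger opening in m; "gripper_force": force on a finger pad.
Only numpy, scipy, OpenCV 4.12 (cv2) and the standard library are available. Lean on these libraries where they do the work, as an engineer would, in place of code of your own. Each camera call takes 0.05 s, during which the arm holds its last target. There are 200 camera calls.

### The job

The green gear is loaded in its wooden fixture: first swing the yellow hold-down clamp all the way down over it and leave it down. Then draw the red-handled screwdriver out of the slanted stand, turn it upright with its tip pointing down, and hold it still in the air with the tip centred about 4 cm above the brass screw in the middle of the gear; finish there, still holding it, without setting it down or letting go. Leave the gear in its place, the blue screwdriver in the stand, and the other things on the bench alone.

Things in the scene. Friction and masses are not known exactly. Their poses are not given: they have to be found in the camera images.
- fixture: Fixed wooden gear fixture: board 240 x 160 x 12 mm, riser block 100 x 100 mm with its top 32 mm above the bench, four 6 mm pins 8 mm high around the gear (2 mm play), two hinge posts 72 mm high at its +x side. Origin: on the bench, under the gear's centre. x points away from the robot (yaw up to 0.35 rad either way), y left, z up.
- clamp (a joint): Angle of the yellow hold-down clamp, rad: 0 = fully down on its stop (arms level, two rubber pads 1 mm above the gear's rim), growing as it is raised to 1.4; starts at 0.7 to 1.2. A stiff hinge that stays where it is left: about 2 N at the knob moves it.
- clamp_hinge (a point): Point on the clamp's hinge axis, midway between the posts; 75 mm along the fixture's +x from its origin and 60 mm above the bench. The axis is the fixture's y.
- clamp_knob (a point): Centre of the black knob at the clamp's free end: cylinder 22 mm in diameter, 24 mm long along the fixture's y (pinch its ends from above), 170 mm from the hinge axis on a 9 mm wide, 35 mm long stem. Clamp down: knob 95 mm from the gear's centre towards the fixture's -x, 60 mm above the bench; two bars 50 mm apart behind it pass either side of the screw, tops 65 mm high.
- gear: Loose green printed gear, 80 mm in diameter, rim 10 mm thick, hub 26 mm in diameter and 18 mm high, lying flat on the riser between the pins. Origin: centre of its underside, z up.
- screw (a point): Centre of the top of the brass screw head (16 mm in diameter) in the gear's hub, 22 mm above the gear's underside, 54 mm above the bench. Its z axis points up.
- stand: Fixed wooden stand, base 180 x 180 mm; a board 30 mm thick tilted 45 deg has two 10 mm through bores at y = +50 and -50 mm, either colour of driver in either. Mouths at x = -30 mm, z = 95 mm; bore axes lean up towards the stand's +x, which points away from the robot (yaw up to 0.35 rad). Board's top edge 116 mm high, cheeks at y = +-84 mm 74 mm high. Origin: on the bench, y midway.
- red_driver: Loose red-handled screwdriver, about 90 g, 190 mm long. Origin: blade tip; z runs to the handle end. Shank 8 mm thick to z = 95 mm, collar 24 mm to 103, square handle 24 x 24 mm (faces square to x and y) to 190. Collar rests on the slanted board; it leans 45 deg towards the stand's +x, its y level (pinch along y from above), and comes out along z. Balances near z = 115 mm.
- red_tip (a point): The tip of the red screwdriver's blade (same point as the origin of red_driver).
- blue_driver: The blue-handled screwdriver, same shape, in the other bore; leave it there. Origin at its tip, z towards the handle.
- spare_gear: Loose black spare gear, 68 mm in diameter, 17 mm high, lying flat between robot and work; bystander, leave alone. Origin: centre of its underside.
- offcut: Loose wooden offcut 110 x 45 x 22 mm; bystander. Origin: centre of its underside.
- kit_box: Loose white box 150 x 90 x 50 mm with a blue circuit board on top (60 mm high in all); bystander on the left. Origin: centre of its underside.
- motor: Loose black stepper motor 42 x 42 mm, 64 mm high with its shaft up; bystander on the right. Origin: centre of its underside.
- glue: Loose white glue bottle, 44 mm in diameter, 120 mm high, orange cap; bystander at the back left. Origin: centre of its underside.
- tape: Loose yellow tape ring, 90 mm in diameter, 24 mm high; bystander on the right. Origin: centre of its underside.
Things that resemble listed ones, but are neither listed nor needed, are in the scene too. Of the things shaped like the blue_driver, the blue one is meant.

How it is judged:
By the outcome, as a careful person would: the job done as asked, in the order asked, and still so for the second after the job is handed in, while the arm keeps its last pose, push and grip.
It also fails if it takes over 72 s, if anything falls off the work surface, if the arm or the gripper's body presses on something with over 40 N, if the wrist force passes 120 N, or if a joint passes its speed limit or range.

## Working session

There is one attempt and no reset: what is moved stays moved. The work goes in short steps, Python scripts to look and compute and a tool call to move; the robot and the scene stay as the last step left them, time stands still between calls to the robot, and variables do not carry over. Pictures are saved under pics/ and viewed, at most 10 in all, crops included, and the job is handed in when it is done.

Besides the shell and the picture viewer there is one more tool, called after "Request:" as name(argument=value, ...), one argument or row to a line, values as JSON. move_arm: Moves the arm, as the interface text tells. Scaled input: -1 to 1 covers 80 cm each way for a shift and 120 degrees each way for a turn. Its arguments: {"type":"object","properties":{"deltas":{"type":"array","items":{"type":"array","items":{"type":"array","items":{"type":"number","minimum":-1,"maximum":1}}}},"squeeze":{"type":"number"}},"required":["deltas"]}

```bash
mkdir -p pics; ls
python3 - <<'E'
from rig import manip
import cv2
s=manip.get_state(); print({k:s[k] for k in('clock','position','ee_rot','width','contact_force')})
for n in("scene","top"):
    im=manip.get_image(n); cv2.imwrite(f"pics/{n}0.png",im[:,:,::-1]); 
    p=manip.camera_params(n); print(n,p)
print(manip.camera_params("wrist"))
E
```

```text
pics
{'clock': 0.0, 'position': array([0.16026783, 0.55167416, 0.23840802]), 'ee_rot': array([-2.42289236e-04,  1.40923525e-01,  9.90020033e-01, -9.14422715e-04]), 'width': 0.08531810417734453, 'contact_force': array([-0.21387485, -0.02184592, -0.12962288])}
scene {'fx': 436.28903210169096, 'fy': 436.28903210169096, 'cx': 319.94330511602266, 'cy': 237.45372698937777, 'R': array([[ 0.18479052,  0.98277458, -0.00256658],
       [ 0.81512218, -0.15472483, -0.55824373],
       [-0.54902487,  0.10106607, -0.82967304]]), 't': array([-0.0864144 , -0.41712776,  1.53053634])}
top {'fx': 579.1890155810221, 'fy': 579.1890155810221, 'cx': 319.85036250829233, 'cy': 230.1866279382545, 'R': array([[ 0.02863165, -0.99956692,  0.0067967 ],
       [-0.98737503, -0.02934085, -0.15565881],
       [ 0.15579082, -0.00225412, -0.9877875 ]]), 't': array([-0.03253306,  0.58346058,  1.34222855])}
{'fx': 409.0714204248356, 'fy': 409.0714204248356, 'cx': 317.241701353981, 'cy': 241.31843535141576, 'tool_from_camera': array([[-7.94484125e-04, -9.57149101e-01, -2.89594488e-01,
         7.43413448e-02],
       [ 9.99999684e-01, -7.71758804e-04, -1.92668129e-04,
         7.63582098e-06],
       [-3.90849697e-05, -2.89594550e-01,  9.57149411e-01,
        -1.34210831e-01],
       [ 0.00000000e+00,  0.00000000e+00,  0.00000000e+00,
         1.00000000e+00]])}
```

View pics/scene0.png

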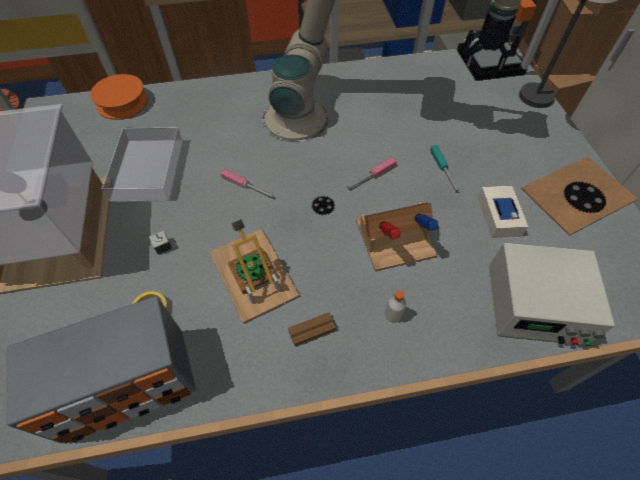

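View pics/top0.png

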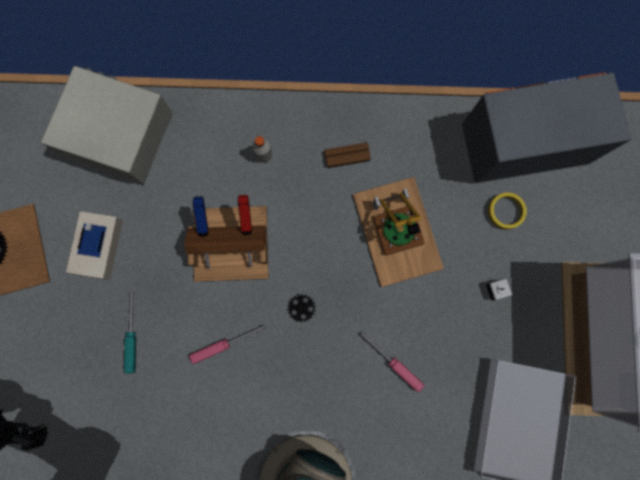

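The top view shows the stand at about (228,243), with the red handle at (245,213) and blue at (200,215). The fixture is at (398,232), with the green gear at (400,230) and the black knob at (413,228). In the scene view, red is at (390,230), blue at (427,222) and the knob at (238,225).

Red-driver candidates are the red handle in the stand, top (245,213), and the pinkish drivers lying on the bench at (210,350) and (405,375). The one in the slanted stand fits the description. I'll measure it and confirm with a crop.

```bash
cat > h.py <<'E'
import numpy as np, cv2
from rig import manip
def ray(n,uv,pose=None):
    p=manip.camera_params(n); d=np.array([(uv[0]-p['cx'])/p['fx'],(uv[1]-p['cy'])/p['fy'],1.])
    if n!='wrist': R=p['R']; return -R.T@p['t'], R.T@d
    T=p['tool_from_camera']; R,t=pose
    return R@T[:3,3]+t, R@(T[:3,:3]@d)
def plane(n,uv,z,pose=None):
    o,d=ray(n,uv,pose); return o+d*(z-o[2])/d[2]
def tri(r1,r2):
    (a,u),(b,v)=r1,r2; s=np.linalg.lstsq(np.c_[u,-v],b-a,rcond=None)[0]
    P,Q=a+s[0]*u,b+s[1]*v; return (P+Q)/2,np.linalg.norm(P-Q)
def proj(n,X):
    p=manip.camera_params(n); c=p['R']@X+p['t']; return np.array([p['fx']*c[0]/c[2]+p['cx'],p['fy']*c[1]/c[2]+p['cy']])
from scipy.spatial.transform import Rotation as Ro
def pose():
    s=manip.get_state(); q=np.array(s['ee_rot']); return Ro.from_quat(q[[1,2,3,0]]).as_matrix(),np.array(s['position'])
def masks(im):
    h=cv2.cvtColor(im,cv2.COLOR_RGB2HSV); H,S,V=[h[...,i].astype(int) for i in range(3)]
    return dict(red=((H<5)|(H>174))&(S>190)&(V>60),blue=(H>105)&(H<125)&(S>170)&(V>60),green=(H>50)&(H<80)&(S>120)&(V>40),
      wood=(H>6)&(H<20)&(S>70)&(V>75), yellow=(H>18)&(H<32)&(S>150)&(V>80))
E
python3 - <<'E'
from h import *
box={'top':dict(red=(185,190,270,280),blue=(185,190,270,280),green=(350,180,450,290),wood=(345,170,450,292)),
 'scene':dict(red=(355,200,445,270),blue=(355,200,445,270),green=(205,215,300,320),wood=(205,215,300,325))}
res={}
for n in box:
    bgr=cv2.imread(f'pics/{n}0.png'); m=masks(bgr[:,:,::-1].copy())
    for k,(a,b,c,d) in box[n].items():
        mm=np.zeros(m[k].shape,np.uint8); mm[b:d,a:c]=m[k][b:d,a:c]
        l,N,st,ce=cv2.connectedComponentsWithStats(mm)
        i=1+np.argmax(st[1:,4]); ys,xs=np.where(N==i); pts=np.c_[xs,ys].astype(np.float32)
        r=cv2.minAreaRect(pts); print(n,k,len(pts),ce[i].round(1),cv2.boxPoints(r).round(1).tolist())
A=cv2.imread('pics/top0.png')[165:295,180:460]; B=cv2.imread('pics/scene0.png')[195:325,200:450]
A=cv2.resize(A,None,fx=2.2,fy=2.2,interpolation=2);B=cv2.resize(B,None,fx=2.2,fy=2.2,interpolation=2)
W=max(A.shape[1],B.shape[1]);P=lambda I:cv2.copyMakeBorder(I,0,0,0,W-I.shape[1],0)
cv2.imwrite('pics/crop1.png',np.clip(np.r_[P(A),P(B)]*1.4,0,255))
E
```

```text
top red 308 [244.3 213.7] [[238.39999389648438, 196.1999969482422], [248.39999389648438, 195.39999389648438], [251.10000610351562, 229.8000030517578], [241.10000610351562, 230.60000610351562]]
top blue 294 [199.6 215.1] [[192.39999389648438, 198.39999389648438], [201.60000610351562, 197.0], [206.60000610351562, 231.3000030517578], [197.5, 232.6999969482422]]
top green 331 [397.  234.4] [[380.6000061035156, 229.3000030517578], [398.20001220703125, 215.1999969482422], [414.70001220703125, 235.89999389648438], [397.1000061035156, 249.89999389648438]]
top wood 4177 [399.9 236.5] [[352.5, 193.6999969482422], [415.1000061035156, 174.89999389648438], [443.1000061035156, 268.5], [380.6000061035156, 287.20001220703125]]
scene red 176 [390.  229.9] [[378.29998779296875, 228.5], [384.20001220703125, 219.8000030517578], [401.8999938964844, 231.60000610351562], [396.1000061035156, 240.39999389648438]]
scene blue 186 [426.9 221.7] [[414.3999938964844, 221.1999969482422], [418.79998779296875, 212.39999389648438], [439.20001220703125, 222.60000610351562], [434.79998779296875, 231.39999389648438]]
scene green 262 [254.3 266.8] [[242.5, 257.6000061035156], [256.8999938964844, 252.0], [265.8999938964844, 275.20001220703125], [251.39999389648438, 280.79998779296875]]
scene wood 3474 [253.1 276.9] [[204.8000030517578, 246.60000610351562], [261.20001220703125, 218.39999389648438], [299.6000061035156, 295.20001220703125], [243.1999969482422, 323.3999938964844]][ WARN:0@0.565] global loadsave.cpp:1063 imwrite_ Unsupported depth image for selected encoder is fallbacked to CV_8U.
```

View pics/crop1.png

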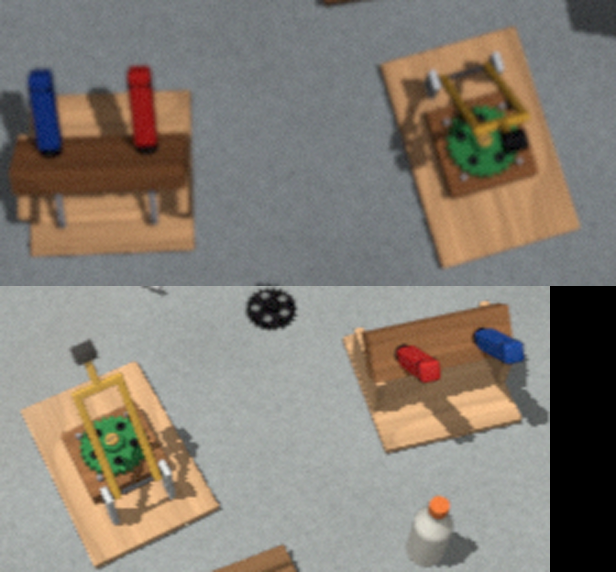

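The crop confirms the red square handle (crop (142,108)) in the stand's right bore in the top view, with blue in the other bore. The clamp is raised, with the knob at crop (514,140), and the board corners are crisp.

Run:
```python
from h import *
np.set_printoptions(precision=4,suppress=True)
t=lambda x,y:(180+x/2.2,165+y/2.2); s=lambda x,y:(200+x/2.2,195+(y-286)/2.2)
C=np.array([plane('top',t(*c),.012) for c in[(380,65),(516,28),(580,228),(443,266)]]) # far-left, far-right, near-right, near-left
c=C.mean(0); xa=(C[0]+C[1]-C[2]-C[3]); yaw=np.arctan2(xa[1],xa[0]); print('board',C[:,:2].tolist(),c,yaw, np.linalg.norm(xa)/2)
S=np.array([plane('scene',s(*c),.012) for c in[(97,566),(220,509),(140,363),(24,411)]]); x2=S[0]+S[1]-S[2]-S[3]; print('scene board',S[:,:2].tolist(),S.mean(0),np.arctan2(x2[1],x2[0]))
print('screw',plane('scene',s(111,439),.054), 'gear top', plane('top',t(487,143),.042))
k=tri(ray('top',t(514,140)),ray('scene',s(84,352))); print('knob',k)
# stand
D=np.array([plane('top',t(*c),.012) for c in[(30,93),(190,91),(194,248),(33,255)]]); print('stand',D[:,:2].tolist(),D.mean(0))
# red handle end-centres
print('red mid',tri(ray('top',(244.5,213)),ray('scene',(390.,230))),'blue mid',tri(ray('top',(199.6,214.7)),ray('scene',(426.9,221.8))))
```

```text
board [[0.681380707252235, -0.09453812530296656], [0.7289003144052838, -0.24785753732199386], [0.5037494263021639, -0.3194251539811247], [0.4574217153837895, -0.16833006156365704]] [ 0.5929 -0.2075  0.012 ] 0.31302074631705323 0.23602387798331137
scene board [[0.7343785009405838, -0.24344384358849214], [0.6896249703151688, -0.09438102621254887], [0.46277576692127087, -0.163207506806556], [0.5089594030461411, -0.31525247349845226]] [ 0.5989 -0.2041  0.012 ] 0.3014767475205601
screw [ 0.5958 -0.2083  0.054 ] gear top [ 0.591  -0.2115  0.042 ]
knob (array([ 0.5696, -0.2154,  0.197 ]), np.float64(0.0002954245203148573))
stand [[0.6374512123232663, 0.29733217669613476], [0.6451129807297642, 0.11818388412524578], [0.4692207252182159, 0.106209541057074], [0.4563813798519958, 0.28270341217818995]] [0.552  0.2011 0.012 ]
red mid (array([0.6054, 0.1558, 0.1276]), np.float64(0.0007269771355924531)) blue mid (array([0.5984, 0.2565, 0.1276]), np.float64(0.0016472888552558752))
```

```bash
cat >> h.py <<'E'
def go(x,y,z,yaw=None):
    """move from current pose to TCP (x,y,z), tool-y line at world angle yaw+90deg"""
    R,p=pose(); d=R.T@(np.array([x,y,z])-p)/.8
    tw=0
    if yaw is not None:
        cur=np.degrees(np.arctan2(R[1,1],R[0,1])); e=(np.degrees(yaw)+90-cur+90)%180-90; tw=-e/120
    print('shift',d.round(4),'twist',round(tw,4))
E
python3 -c "
from h import *
go(.5696,-.2154,.33,.307)"
```

```text
shift [-0.7589 -0.7783 -0.1132] twist -0.2816
```

Request:
move_arm(
  deltas=[
    [[0,0,-0.06,0,-1],[0,0,-0.11,0,-1],[-0.76,-0.78,-0.113,-0.28,-1],[-0.76,-0.78,-0.113,-0.28,-1],[-0.76,-0.78,-0.113,-0.28,-1],[-0.76,-0.78,-0.113,-0.28,-1],[-0.76,-0.78,-0.113,-0.28,-1],[-0.76,-0.78,-0.113,-0.28,-1],[-0.76,-0.78,-0.113,-0.28,-1],[-0.76,-0.78,-0.113,-0.28,-1],[-0.76,-0.78,-0.113,-0.28,-1],[-0.76,-0.78,-0.113,-0.28,-1]],
  ],
)

```text
clock: 1.3
position: [0.3901, 0.1205, 0.3286]
ee_rot: [0.0, -0.151, 0.988, 0.0]
contact_force: [0.8, 1.2, 0.5]
width: 0.0853
gripper_force: 0.0
```

```bash
python3 -c "
from h import *
go(.5696,-.2154,.33,.307)"
```

```text
shift [-0.0885 -0.4678 -0.0018] twist -0.0016
```

Request:
move_arm(
  deltas=[
    [[-0.088,-0.468,0,0,-1],[-0.088,-0.468,0,0,-1],[-0.088,-0.468,0,0,-1],[-0.088,-0.468,0,0,-1],[-0.088,-0.468,0,0,-1],[-0.088,-0.468,0,0,-1],[-0.088,-0.468,0,0,-1],[-0.088,-0.468,0,0,-1],[-0.088,-0.468,0,0,-1],[-0.088,-0.468,0,0,-1],[-0.088,-0.468,0,0,-1],[-0.088,-0.468,0,0,-1]],
  ],
)

```text
clock: 2.5
position: [0.5685, -0.2125, 0.3291]
ee_rot: [0.0, -0.152, 0.988, 0.0]
contact_force: [0.4, 0.2, 0.1]
width: 0.0851
gripper_force: 0.0
```

```bash
python3 -c "
from h import *
R,p=pose();print(p,R.round(3).tolist())
im=manip.get_image('wrist');cv2.imwrite('pics/w1.png',im[:,:,::-1])
def pw(X):
    c=manip.camera_params('wrist');T=np.linalg.inv(c['tool_from_camera']);q=T[:3,:3]@(R.T@(np.array(X)-p))+T[:3,3]
    return (c['fx']*q[0]/q[2]+c['cx'],c['fy']*q[1]/q[2]+c['cy'])
print('knob',pw([.5696,-.2154,.197]),'screw',pw([.595,-.207,.054]))
"
```

```text
[ 0.56852632 -0.21250966  0.32914059] [[-0.954, -0.3, 0.0], [-0.3, 0.954, 0.0], [-0.0, 0.0, -1.0]]
knob (np.float64(312.2753487650469), np.float64(232.5017250911033)) screw (np.float64(314.33608029104465), np.float64(220.1254082312526))
```

View pics/w1.png

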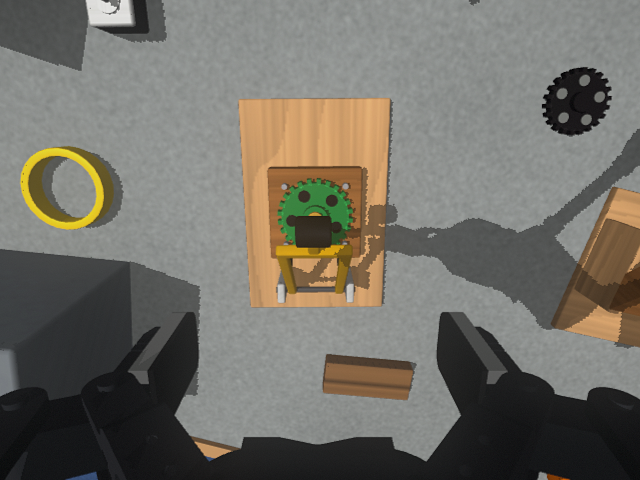

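The wrist view shows the knob at (313,232), as predicted (312,232). The gripper is square to it, so I'll descend and pinch.

Request:
move_arm(
  deltas=[
    [[0,-0.004,0.06,0,-1],[0,-0.004,0.12,0,-1],[0,-0.004,0.16,0,-1],[0,-0.004,0.176,0,-1],[0,-0.004,0.176,0,0],[0,-0.004,0.176,0,1],[0,-0.004,0.176,0,1],[0,-0.004,0.176,0,1],[0,-0.004,0.176,0,1],[0,-0.004,0.176,0,1],[0,-0.004,0.176,0,1],[0,-0.004,0.176,0,1]],
  ],
  squeeze=30,
)

```text
clock: 3.75
position: [0.5693, -0.2153, 0.1896]
ee_rot: [0.0, -0.151, 0.988, 0.001]
contact_force: [-2.8, 4.0, 4.4]
width: 0.023
gripper_force: 34.5
```

Request:
move_arm(
  deltas=[
    [[0.011,0,0.009,0,1],[0.021,0,0.018,0,1],[0.032,0,0.03,0,1],[0.042,0,0.042,0,1],[0.051,0,0.055,0,1],[0.059,0,0.069,0,1],[0.0725,0,0.0975,0,1],[0.077,0,0.113,0,1],[0.081,0,0.128,0,1],[0.0845,0,0.149,0,1],[0.0855,0,0.168,0,1],[0.0855,0,0.172,0,1]],
  ],
)

```text
clock: 4.95
position: [0.5033, -0.2366, 0.0511]
ee_rot: [-0.001, -0.151, 0.988, 0.001]
contact_force: [-9.6, 3.9, 25.0]
width: 0.0234
gripper_force: 39.8
```

The 25 N upward force says it's on its stop. I'll release, rise and look.

Request:
move_arm(
  deltas=[
    [[0,0,0,0,-1],[0,0,0,0,-1],[0,0,0,0,-1],[0,0,0,0,-1],[0,0,0,0,-1],[0,0,-0.02,0,-1],[0,0,-0.06,0,-1],[0,0,-0.12,0,-1],[0,0,-0.18,0,-1],[0,0,-0.24,0,-1],[0,0,-0.3,0,-1],[0,0,-0.3,0,-1]],
  ],
)

```text
clock: 6.15
position: [0.5078, -0.2392, 0.2981]
ee_rot: [0.006, -0.151, 0.988, -0.005]
contact_force: [0.6, -1.4, 1.0]
width: 0.0853
gripper_force: 0.0
```

```bash
python3 -c "
from h import *
R,p=pose();print(p)
im=manip.get_image('wrist');cv2.imwrite('pics/w2.png',im[:,:,::-1])
im=manip.get_image('scene');cv2.imwrite('pics/s2.png',cv2.resize(im[190:330,200:450,::-1],None,fx=3,fy=3))
go(.609,.156,.30,.07)
"
```

```text
[ 0.50782163 -0.23917339  0.29807932]
shift [-0.2711  0.4305 -0.011 ] twist 0.1116
```

View pics/w2.png

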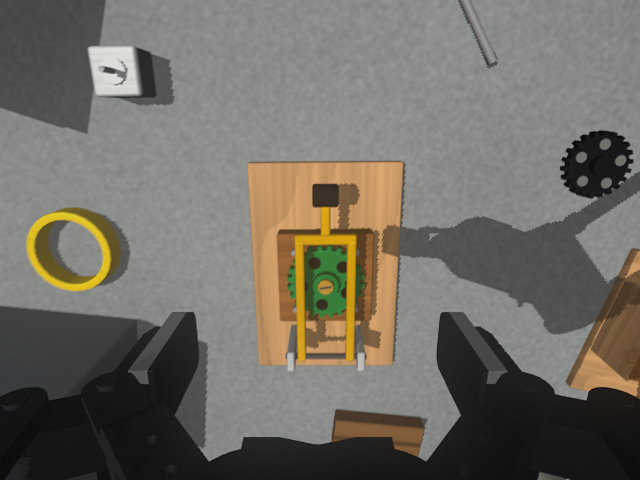

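Clamp down: knob at (326,195), screw at (326,287) between the bars. Next I'll go above the red driver and take the positions from these pixels.

```bash
python3 -c "
from h import *
P=pose()
s=plane('wrist',(326,287.5),.054,P);k=plane('wrist',(325.5,195),.06,P);print(s,k,np.linalg.norm((s-k)[:2]))
"
```

```text
[ 0.58487132 -0.20378393  0.054     ] [ 0.4964112  -0.23262806  0.06      ] 0.09304395373424187
```

Request:
move_arm(
  deltas=[
    [[-0.271,0.43,-0.04,0.11,-1],[-0.271,0.43,-0.04,0.11,-1],[-0.271,0.43,-0.04,0.11,-1],[-0.271,0.43,-0.04,0.11,-1],[-0.271,0.43,-0.04,0.11,-1],[-0.271,0.43,-0.04,0.11,-1],[-0.271,0.43,-0.04,0.11,-1],[-0.271,0.43,-0.04,0.11,-1],[-0.271,0.43,-0.04,0.11,-1],[-0.271,0.43,-0.04,0.11,-1],[-0.271,0.43,-0.04,0.11,-1],[-0.271,0.43,-0.04,0.11,-1]],
  ],
)

```text
clock: 7.45
position: [0.6082, 0.154, 0.3215]
ee_rot: [-0.001, -0.036, 0.999, -0.0]
contact_force: [-0.2, -0.2, 0.7]
width: 0.085
gripper_force: 0.0
```

```bash
python3 -c "
from h import *
R,p=pose();print(p,R.round(3).tolist())
im=manip.get_image('wrist');cv2.imwrite('pics/w3.png',im[:,:,::-1])
"
```

```text
[0.6081751  0.15399582 0.32153541] [[-0.997, -0.071, -0.002], [-0.071, 0.997, -0.001], [0.002, -0.001, -1.0]]
```

View pics/w3.png

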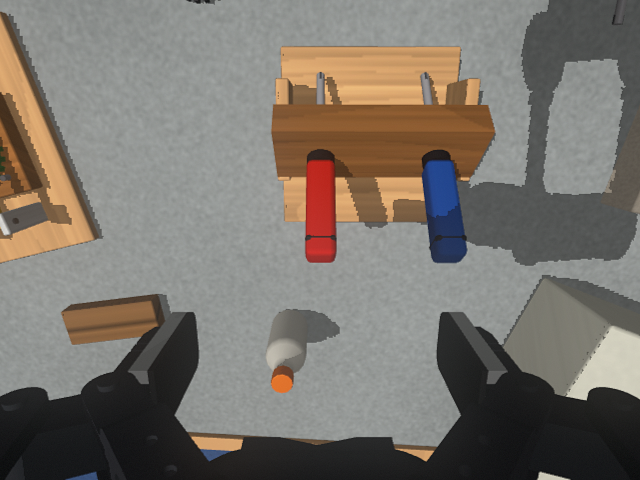

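Red handle spans (321,155)–(321,262), collar near the board at (320,155); blue is at (445,205). The stand's rear base edge is at row 222, and the glue bottle is behind at (283,380).

```bash
python3 -c "
from h import *
P=pose()
print('collar',plane('wrist',(320.5,156),.098,P),'end',plane('wrist',(320.5,249),.162,P),'edge',plane('wrist',(286,222),.012,P),plane('wrist',(380,222),.012,P),'edge0',plane('wrist',(286,222),.0,P))
print('glue',plane('wrist',(282,380),.12,P),tri(ray('top',(260,140)),ray('scene',(399,295))), 'topedge',plane('wrist',(320,105),.116,P))
"
```

```text
collar [0.56535348 0.15375149 0.098     ] end [0.6286646 0.1578961 0.162    ] edge [0.64783441 0.12168035 0.012     ] [0.64044355 0.22652191 0.012     ] edge0 [0.65089998 0.12094381 0.        ]
glue [0.77591633 0.13199388 0.12      ] (array([0.78108584, 0.12951827, 0.11696276]), np.float64(0.0009685228282336691)) topedge [0.52437246 0.15024901 0.116     ]
```

```bash
python3 -c "
from h import *
go(.602,.156,.123,.068)"
```

```text
shift [0.0074 0.0033 0.2486] twist 0.0015
```

Request:
move_arm(
  deltas=[
    [[0.0074,0.003,0.06,0,-1],[0.0074,0.003,0.12,0,-1],[0.0074,0.003,0.18,0,-1],[0.0074,0.003,0.22,0,-1],[0.0074,0.003,0.249,0,-1],[0.0074,0.003,0.249,0,-0.5],[0.0074,0.003,0.249,0,0],[0.0074,0.003,0.249,0,1],[0.0074,0.003,0.249,0,1],[0.0074,0.003,0.249,0,1],[0.0074,0.003,0.249,0,1],[0.0074,0.003,0.249,0,1]],
  ],
  squeeze=40,
)

```text
clock: 8.7
position: [0.604, 0.1574, 0.1251]
ee_rot: [0.002, -0.037, 0.999, -0.0]
contact_force: [0.4, -1.5, 6.4]
width: 0.0233
gripper_force: 43.8
```

Request:
move_arm(
  deltas=[
    [[-0.008,0,-0.008,0,1],[-0.016,0,-0.016,0,1],[-0.025,0,-0.025,0,1],[-0.034,0,-0.034,0,1],[-0.044,0,-0.044,0,1],[-0.054,0,-0.054,0,1],[-0.066,0,-0.066,0,1],[-0.078,0,-0.078,0,1],[-0.09,0,-0.09,0,1],[-0.1,0,-0.1,0,1],[-0.11,0,-0.11,0,1],[-0.11,0,-0.11,0,1]],
  ],
)

```text
clock: 9.9
position: [0.6928, 0.1649, 0.2133]
ee_rot: [0.002, -0.036, 0.999, 0.001]
contact_force: [-0.9, -0.1, -0.0]
width: 0.0232
gripper_force: 42.3
```

```bash
python3 -c "
from h import *
go(.77,.20,.213,.068)"
```

```text
shift [-0.0994  0.0367  0.0009] twist 0.0024
```

Request:
move_arm(
  deltas=[
    [[-0.03,0.01,0,0,1],[-0.06,0.02,0,0,1],[-0.099,0.037,0,0,1],[-0.099,0.037,0,0,1],[-0.099,0.037,0,0,1],[-0.099,0.037,0,0,1]],
  ],
)

```text
clock: 10.5
position: [0.7663, 0.1994, 0.2111]
ee_rot: [-0.001, -0.037, 0.999, -0.0]
contact_force: [0.1, -0.5, -0.9]
width: 0.0236
gripper_force: 42.3
```

```bash
python3 -c "
from h import *
P=pose();print(P[1])
S=cv2.resize(manip.get_image('scene')[180:330,340:500,::-1],None,fx=3,fy=3);W=manip.get_image('wrist')[40:,150:470,::-1];
H=450;W=cv2.resize(W,(int(320*450/440),450));cv2.imwrite('pics/c4.png',np.hstack([S,W]))
"
```

```text
[0.76627902 0.19936391 0.21109848]
```

View pics/c4.png

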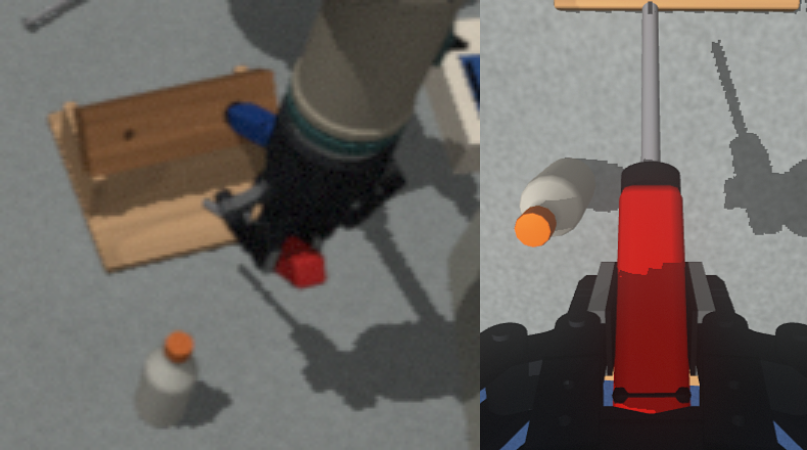

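The scene and wrist views show the driver drawn out and held at about 45°. Its tip is at wrist pixel (316,45), near the stand base's rear edge; the glue bottle is clear to the side. I'll solve for the tip position from the rays.

```bash
cat >> h.py <<'E'
def tipsol(tip,col,ang=None):
    """driver in tool x-z plane; pixels of tip and of shank/collar junction (95 mm apart); angle from horizontal (deg)"""
    p=manip.camera_params('wrist');T=p['tool_from_camera'];o=T[:3,3]
    d=[T[:3,:3]@np.array([(u-p['cx'])/p['fx'],(v-p['cy'])/p['fy'],1]) for u,v in(tip,col)]
    a=np.radians(ang); D=.095*np.array([-np.cos(a),-np.sin(a)])  # tip->collar in (x,z) tool
    M=np.c_[-d[0][[0,2]],d[1][[0,2]]]; s=np.linalg.solve(M,D)
    t=o+d[0]*s[0]; u=np.r_[-np.cos(a),0,-np.sin(a)]; 
    g=np.dot(np.array([0,0,-.011])-t,u); off=np.array([0,0,-.011])-t-g*u
    return t,g,off
E
python3 -c "
from h import *
for a in(41,45,49): print(a,*tipsol((316,45),(316,199),a))"
```

```text
41 [ 0.11157121 -0.00043294  0.10644536] 0.16125494830558806 [ 0.01012945  0.00043294 -0.0116526 ]
45 [ 0.10997541 -0.00040683  0.09613919] 0.15352321054132595 [-0.00141811  0.00040683  0.00141811]
49 [ 0.10820585 -0.00037789  0.08471078] 0.1432232720540024 [-0.01424293  0.00037789  0.01238119]
```

Request:
move_arm(
  deltas=[
    [[-0.006,0,0.05,0,1],[-0.006,0,0.09,0,1],[-0.006,0,0.12,0,1],[-0.006,0,0.13,0,1],[-0.006,0,0.136,0,1],[-0.006,0,0.136,0,1],[-0.006,0,0.136,0,1]],
  ],
  squeeze=25,
)

```text
clock: 11.3
position: [0.773, 0.2, 0.1045]
ee_rot: [0.002, -0.037, 0.999, 0.0]
contact_force: [0.1, 0.3, -1.2]
width: 0.0233
gripper_force: 42.3
```

Request:
move_arm(
  deltas=[
    [[0.012,0,0.003,0,1],[0.021,0,0.003,0,1],[0.0335,0,-0.007,0,1],[0.047,0,-0.018,0,1],[0.061,0,-0.027,0,1],[0.076,0,-0.034,0,1],[0.076,0,-0.034,0,1]],
  ],
  squeeze=25,
)

```text
clock: 12.0
position: [0.7093, 0.1956, 0.1314]
ee_rot: [-0.0, -0.037, 0.999, 0.0]
contact_force: [1.1, 0.3, -0.9]
width: 0.023
gripper_force: 42.8
```

```bash
python3 -c "
from h import *
P=pose();print(P[1])
W=manip.get_image('wrist')[0:,100:540,::-1];cv2.imwrite('pics/c5.png',W)
"
```

```text
[0.70933587 0.19557438 0.13136032]
```

View pics/c5.png

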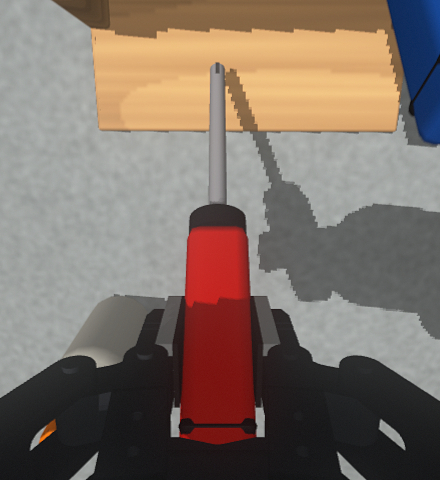

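The tip, now at (317,65), rode over the base's edge (row 131), and the driver only turned a little. I'll work out its angle.

```bash
python3 -c "
from h import *
R,p=pose()
for a in(45,48,51,54,57): 
  t,g,o=tipsol((317,65),(317,205),a); print(a,t.round(4),round(g,4),o.round(4),(R@t+p).round(4))
print(plane('wrist',(317,131),.012,(R,p)),plane('wrist',(317,131),.006,(R,p)))"
```

```text
45 [1.03e-01 1.00e-04 1.18e-01] 0.164 [ 0.013  -0.0001 -0.013 ] [0.6077 0.1881 0.0126]
48 [1.019e-01 1.000e-04 1.090e-01] 0.1574 [ 0.0034 -0.0001 -0.003 ] [0.6087 0.1882 0.0216]
51 [1.008e-01 1.000e-04 9.930e-02] 0.1492 [-0.0069 -0.0001  0.0056] [0.6098 0.1883 0.0313]
54 [0.0997 0.0001 0.089 ] 0.1395 [-0.0177 -0.0001  0.0128] [0.611  0.1884 0.0416]
57 [0.0984 0.0001 0.0781] 0.1283 [-0.0285 -0.0001  0.0185] [0.6122 0.1885 0.0525]
[0.64396122 0.19076406 0.012     ] [0.64414567 0.19077622 0.006     ]
```

Angle is about 49.5°, so the tip slipped because the hand rose ahead of the pivot. I'll retry lower, with a lighter grip and the lift lagging.

Request:
move_arm(
  deltas=[
    [[0,0,-0.03,0,1],[-0.02,0,-0.04,0,1],[-0.05,0,-0.04,0,1],[-0.07,0,-0.04,0,1],[-0.07,0,-0.02,0,0.9],[-0.07,0,-0.0,0,0.9],[-0.07,0,0.015,0,0.9],[-0.07,0,0.022,0,0.9],[-0.07,0,0.022,0,0.9],[-0.07,0,0.022,0,0.9]],
  ],
  squeeze=20,
)

```text
clock: 13.05
position: [0.7676, 0.1996, 0.1125]
ee_rot: [0.0, -0.037, 0.999, 0.0]
contact_force: [0.9, 0.7, -0.9]
width: 0.0237
gripper_force: 42.8
```

```bash
cat >> h.py <<'E'
def seg(im):
    """tip & collar rows along the shank column from the wrist picture"""
    h=cv2.cvtColor(im,cv2.COLOR_RGB2HSV); return h
def pw(X,R,p):
    c=manip.camera_params('wrist');T=np.linalg.inv(c['tool_from_camera']);q=T[:3,:3]@(R.T@(np.array(X)-p))+T[:3,3]
    return np.array((c['fx']*q[0]/q[2]+c['cx'],c['fy']*q[1]/q[2]+c['cy']))
def model(a,g,off=0.):
    """pixels of tip and collar junction for angle a, grip g"""
    a=np.radians(a);u=np.r_[-np.cos(a),0,-np.sin(a)];t=np.array([0,0,-.011])-g*u
    I=np.eye(3);return pw(t,I,np.zeros(3)),pw(t+.095*u,I,np.zeros(3)),t
E
python3 -c "
from h import *
s=manip.get_state();print(s['position'],s['width'],s['gripper_force'],s['contact_force'])
for a in(45,49,55,60,70,80,85,90):print(a,*model(a,.1535))
W=manip.get_image('wrist');cv2.imwrite('pics/w6.png',W[:,:,::-1])
for r in range(20,240,8): print(r,W[r,317].tolist(),end=' ')
"
```

```text
[0.76757239 0.19961773 0.11248104] 0.023672703391206404 42.80591547489166 [ 0.88875326  0.66932732 -0.85338134]
45 [316.79775192  48.49505639] [316.82784222 201.81309988] [0.10854089 0.         0.09754089]
49 [316.82634935  66.52883045] [316.84134919 207.5506022 ] [0.10070506 0.         0.10484792]
55 [316.86526653  92.48317734] [316.86071139 216.72858768] [0.08804398 0.         0.11473984]
60 [316.89457958 113.26935762] [316.8760264  224.83899497] [0.07675   0.        0.1219349]
70 [316.9462803  153.07110985] [316.9044501  242.12564544] [0.05250009 0.         0.13324282]
80 [316.99061941 191.21718659] [316.92999616 260.59419661] [0.026655   0.         0.14016799]
85 [317.01056294 209.90093013] [316.94171409 270.20247564] [0.01337841 0.         0.14191589]
90 [317.02924058 228.43709334] [316.95273918 280.03197116] [9.39916418e-18 0.00000000e+00 1.42500000e-01]
20 [169, 173, 170] 28 [176, 178, 176] 36 [177, 182, 180] 44 [169, 173, 170] 52 [171, 175, 174] 60 [175, 179, 175] 68 [82, 83, 83] 76 [161, 159, 160] 84 [160, 158, 159] 92 [161, 159, 160] 100 [161, 158, 160] 108 [161, 159, 160] 116 [162, 159, 161] 124 [162, 159, 160] 132 [162, 160, 161] 140 [162, 160, 160] 148 [161, 160, 161] 156 [163, 160, 162] 164 [161, 160, 160] 172 [161, 160, 160] 180 [161, 160, 161] 188 [161, 159, 160] 196 [162, 159, 160] 204 [50, 44, 45] 212 [57, 49, 50] 220 [57, 47, 48] 228 [152, 41, 39] 236 [203, 41, 37]
```

Request:
move_arm(
  deltas=[
    [[0.01,0,0.005,0,1],[0.02,0,0.006,0,1],[0.025,0,0.006,0,1],[0.0315,0,0.004,0,1],[0.038,0,0.0,0,1],[0.045,0,-0.005,0,1],[0.052,0,-0.01,0,1],[0.0595,0,-0.015,0,1],[0.067,0,-0.019,0,1],[0.067,0,-0.02,0,1]],
  ],
  squeeze=20,
)

```text
clock: 14.1
position: [0.7133, 0.1956, 0.129]
ee_rot: [0.0, -0.037, 0.999, 0.0]
contact_force: [3.8, -0.2, -0.8]
width: 0.0234
gripper_force: 44.9
```

```bash
python3 -c "
from h import *
s=manip.get_state();print(s['position'],s['width'],s['gripper_force'],s['contact_force'])
W=manip.get_image('wrist');cv2.imwrite('pics/w7.png',W[:,:,::-1])
for r in range(40,260,6): print(r,W[r,317].tolist(),end=' ')
"
```

```text
[0.71325475 0.19560111 0.12898718] 0.02339637136136132 44.87963855266571 [ 3.81083118 -0.18999138 -0.80758563]
40 [235, 186, 125] 46 [229, 179, 120] 52 [223, 172, 115] 58 [218, 165, 111] 64 [232, 183, 124] 70 [239, 191, 128] 76 [235, 187, 125] 82 [238, 192, 129] 88 [234, 187, 125] 94 [230, 180, 122] 100 [232, 184, 125] 106 [227, 177, 119] 112 [223, 172, 117] 118 [227, 176, 120] 124 [81, 75, 75] 130 [143, 138, 138] 136 [140, 136, 135] 142 [140, 136, 134] 148 [139, 135, 135] 154 [140, 136, 136] 160 [138, 135, 135] 166 [138, 135, 136] 172 [137, 135, 136] 178 [138, 135, 135] 184 [138, 136, 136] 190 [137, 135, 135] 196 [137, 135, 135] 202 [137, 135, 135] 208 [137, 135, 135] 214 [137, 135, 135] 220 [137, 135, 135] 226 [50, 45, 45] 232 [53, 47, 47] 238 [52, 46, 46] 244 [71, 46, 45] 250 [171, 45, 41] 256 [171, 44, 40]
```

That worked: angle is now about 61.5°, contact 3.8 N. I'll continue the arc.

Request:
move_arm(
  deltas=[
    [[0.0075,0,-0.003,0,1],[0.015,0,-0.0065,0,1],[0.023,0,-0.009,0,1],[0.031,0,-0.012,0,1],[0.039,0,-0.014,0,1],[0.0475,0,-0.016,0,1],[0.054,0,-0.017,0,1],[0.061,0,-0.018,0,1],[0.068,0,-0.0185,0,1],[0.074,0,-0.019,0,1],[0.084,0,-0.019,0,1],[0.084,0,-0.019,0,1]],
  ],
)

```text
clock: 15.35
position: [0.6448, 0.1906, 0.1429]
ee_rot: [-0.001, -0.037, 0.999, -0.0]
contact_force: [1.8, -0.2, -0.3]
width: 0.0231
gripper_force: 47.1
```

```bash
python3 -c "
from h import *
s=manip.get_state();print(s['position'],s['width'],s['gripper_force'],s['contact_force'])
W=manip.get_image('wrist');cv2.imwrite('pics/w8.png',W[:,:,::-1])
for r in range(150,320,4): print(r,W[r,317].tolist(),end=' ')
"
```

```text
[0.644802   0.19062647 0.14287029] 0.023140833689938647 47.10452377796173 [ 1.83574071 -0.16444764 -0.32062399]
150 [240, 195, 130] 154 [244, 202, 136] 158 [248, 212, 143] 162 [248, 210, 141] 166 [245, 203, 136] 170 [241, 197, 132] 174 [237, 189, 128] 178 [236, 187, 125] 182 [247, 207, 141] 186 [250, 215, 146] 190 [247, 210, 142] 194 [248, 212, 143] 198 [249, 213, 145] 202 [246, 206, 139] 206 [243, 200, 136] 210 [245, 204, 138] 214 [244, 203, 138] 218 [239, 192, 133] 222 [239, 193, 133] 226 [242, 199, 136] 230 [88, 77, 71] 234 [121, 112, 108] 238 [120, 110, 107] 242 [119, 111, 108] 246 [117, 110, 107] 250 [117, 110, 108] 254 [116, 109, 108] 258 [114, 108, 107] 262 [112, 107, 106] 266 [113, 108, 107] 270 [109, 105, 103] 274 [99, 95, 94] 278 [55, 49, 46] 282 [57, 52, 49] 286 [57, 52, 49] 290 [98, 49, 46] 294 [117, 48, 45] 298 [117, 46, 45] 302 [117, 45, 44] 306 [115, 43, 40] 310 [116, 41, 41] 314 [115, 39, 38] 318 [114, 36, 35]
```

Tip at row 229 and collar at 277 means essentially upright. I'll raise it straight up and check from the sides.

Request:
move_arm(
  deltas=[
    [[0,0,-0.02,0,1],[-0.01,0,-0.05,0,1],[-0.01,0,-0.1,0,1],[-0.01,0,-0.15,0,1],[-0.01,0,-0.2,0,1],[-0.01,0,-0.2,0,1]],
  ],
  squeeze=50,
)

```text
clock: 16.0
position: [0.6551, 0.1916, 0.3087]
ee_rot: [0.003, -0.037, 0.999, 0.001]
contact_force: [0.4, -0.6, -0.6]
width: 0.0232
gripper_force: 47.7
```

```bash
python3 -c "
from h import *
go(.594,-.207,.29,.307)"
```

```text
shift [ 0.1129 -0.4913  0.0222] twist -0.1115
```

Request:
move_arm(
  deltas=[
    [[0.02,-0.05,0.01,-0.01,1],[0.03,-0.1,0.01,-0.03,1],[0.05,-0.15,0.01,-0.05,1],[0.06,-0.2,0.01,-0.07,1],[0.07,-0.25,0.01,-0.09,1],[0.08,-0.3,0.01,-0.11,1],[0.09,-0.35,0.01,-0.11,1],[0.1,-0.4,0.01,-0.11,1],[0.11,-0.44,0.01,-0.11,1],[0.113,-0.47,0.01,-0.11,1],[0.113,-0.49,0.01,-0.11,1],[0.113,-0.49,0.01,-0.11,1]],
  ],
)

```text
clock: 17.2
position: [0.5922, -0.2075, 0.2931]
ee_rot: [-0.002, -0.15, 0.989, 0.001]
contact_force: [0.3, 1.1, -0.8]
width: 0.0234
gripper_force: 47.7
```

```bash
python3 -c "
from h import *
s=manip.get_state();R,p=pose();print(p,R.round(3).tolist())
W=manip.get_image('wrist')[150:390,170:470,::-1];S=manip.get_image('scene')[160:320,180:340,::-1]
S=cv2.resize(S,(480,480));W=cv2.resize(W,(320,256));W=cv2.copyMakeBorder(W,0,224,0,0,0);cv2.imwrite('pics/c9.png',np.hstack([S,W]))
print('screw px in wrist',pw([.594,-.207,.054],R,p))
X=p-[0,0,.1425];print('tip world exp',X,proj('scene',X),'collar',proj('scene',X+[0,0,.095]),'tail',proj('scene',X+[0,0,.19]))
"
```

```text
[ 0.59224089 -0.20752059  0.29313539] [[-0.955, -0.297, -0.004], [-0.297, 0.955, 0.002], [0.003, 0.003, -1.0]]
screw px in wrist [316.15789966 204.11490045]
tip world exp [ 0.59224089 -0.20752059  0.15063539] [245.27859659 243.07015907] collar [239.16876175 219.9263211 ] tail [231.99089647 192.73682164]
```

View pics/c9.png

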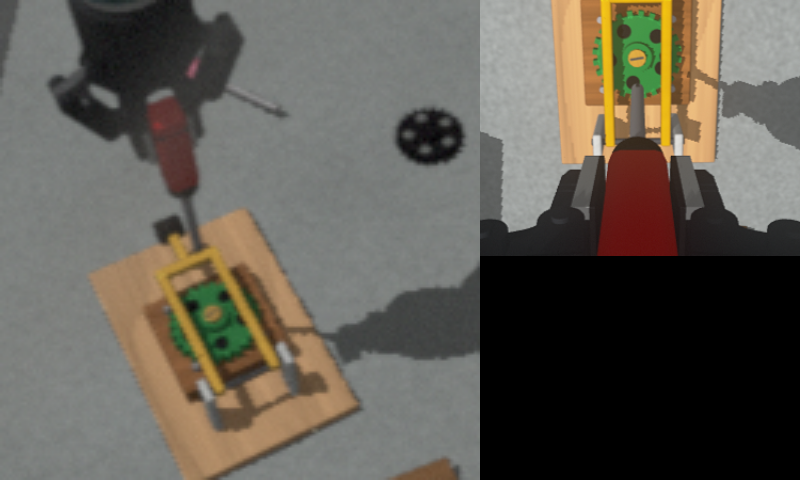

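The scene view shows the driver hanging upright with its tip at (245.3,242), matching the expected (245.3,243). The clamp is down and the screw is at scene (250.7,264.7) and wrist (318,204.4); the tip is at wrist (318,229.7). I'll compute the final correction.

```bash
python3 -c "
from h import *
P=pose();R,p=P
print('screw wrist',plane('wrist',(318.1,204.4),.054,P),'scene',plane('scene',(250.7,264.7),.054),'tri',tri(ray('wrist',(318.1,204.4),P),ray('scene',(250.7,264.7))))
t,e=tri(ray('wrist',(318.1,231),P),ray('scene',(245.4,242.3)));print('tip tri',t,e,'wrist',plane('wrist',(318.1,231),p[2]-.1425,P),'scene',plane('scene',(245.4,242.3),p[2]-.1425), 'tool',R.T@(t-p))
"
```

```text
screw wrist [ 0.59478723 -0.20246678  0.054     ] scene [ 0.59641939 -0.20773694  0.054     ] tri (array([ 0.59540004, -0.20511131,  0.0531929 ]), np.float64(0.005470312778429246))
tip tri [ 0.59315448 -0.20514131  0.15561145] 0.0030144244686491585 wrist [ 0.59396721 -0.20329668  0.151514  ] scene [ 0.59065833 -0.20695502  0.151514  ] tool [-0.0005903  -0.00064382  0.13840039]
```

Request:
move_arm(
  deltas=[
    [[-0.003,0,0.02,0,1],[-0.003,0,0.04,0,1],[-0.003,0,0.06,0,1],[-0.003,0,0.07,0,1],[-0.003,0,0.073,0,1],[-0.003,0,0.073,0,1],[-0.003,0,0.073,0,1],[-0.003,0,0.073,0,1]],
  ],
)

```text
clock: 18.1
position: [0.596, -0.2057, 0.2377]
ee_rot: [0.001, -0.151, 0.988, -0.0]
contact_force: [-1.0, -0.8, -1.3]
width: 0.023
gripper_force: 47.7
```

```bash
python3 -c "
from h import *
s=manip.get_state();R,p=pose();print(p,s['contact_force'],s['qd'].round(3))
W=manip.get_image('wrist')[160:310,240:400,::-1];S=manip.get_image('scene')[210:290,210:290,::-1];T=manip.get_image('top')[190:290,350:450,::-1]
f=lambda I,w,h:cv2.resize(I,(w,h),interpolation=2);cv2.imwrite('pics/c10.png',np.hstack([f(W,400,375),np.vstack([f(S,375,375)])]))
"
```

```text
[ 0.59600785 -0.20566139  0.23765407] [-0.99410772 -0.78162695 -1.28205173] [-0.003  0.001  0.004 -0.001  0.     0.002]
```

View pics/c10.png

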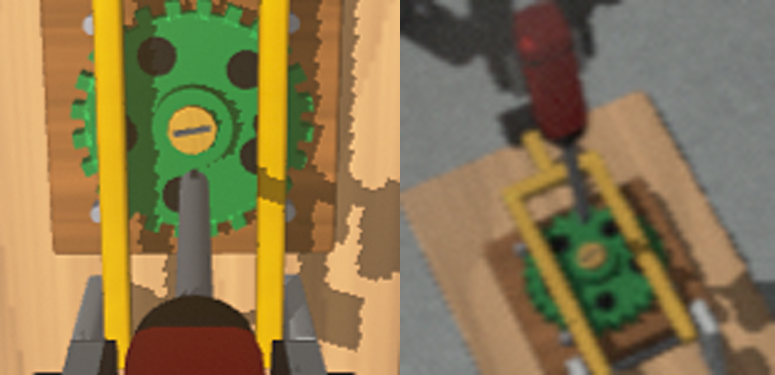

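The wrist crop shows the screw at (317.6,212) and the tip at (317.6,229.2). The scene crop has the screw at (250.9,264.6) and the tip at (249.2,255.8). I'll check centring and height with both views.

```bash
python3 -c "
from h import *
P=pose();R,p=P
s,e=tri(ray('wrist',(317.6,212),P),ray('scene',(250.9,264.6)))
t,e2=tri(ray('wrist',(317.6,230),P),ray('scene',(249.2,255.8)))
print('screw',s,e,'tip',t,e2,'diff',t-s)
for z in(.09,.095,.099):print(z,'wrist diff',plane('wrist',(317.6,230),z,P)-plane('wrist',(317.6,212),.054,P),'scene diff',plane('scene',(249.2,255.8),z)-plane('scene',(250.9,264.6),.054))
"
```

```text
screw [ 0.59415322 -0.20662306  0.05087482] 0.0016354790818578259 tip [ 0.59618879 -0.20542566  0.09741386] 0.0005103349856140264 diff [0.00203557 0.0011974  0.04653904]
0.09 wrist diff [0.00473727 0.00146306 0.036     ] scene diff [-0.00471236  0.00095546  0.036     ]
0.095 wrist diff [0.00343291 0.00105294 0.041     ] scene diff [-0.00151844  0.00133538  0.041     ]
0.099 wrist diff [0.00238942 0.00072484 0.045     ] scene diff [0.0010367  0.00163932 0.045     ]
```

Request:
move_arm(
  deltas=[
    [[0.002,-0.001,0.003,0,1],[0.002,-0.001,0.003,0,1],[0.002,-0.001,0.003,0,1],[0.002,-0.001,0.003,0,1],[0.002,-0.001,0.003,0,1],[0.002,-0.001,0.003,0,1],[0.002,-0.001,0.003,0,1],[0.002,-0.001,0.003,0,1]],
  ],
)

```text
clock: 19.05
position: [0.5943, -0.2068, 0.2343]
ee_rot: [0.0, -0.151, 0.988, 0.0]
contact_force: [-0.0, 0.1, -1.2]
width: 0.0232
gripper_force: 47.7
```

```bash
python3 -c "
from rig import manip
s=manip.get_state();print(s['position'],s['width'],abs(s['qd']).max())
print(manip.sign_off())"
```

```text
[ 0.59429304 -0.20681768  0.23432724] 0.02322965773412029 0.002445660293598587
the job is handed in; nothing more can be done
None
```

I handed the job in at 19 s: the clamp is fully down, and the red screwdriver is held upright and still, its tip an estimated 4 cm above the screw and centred to about 2 mm by the last two-view check, before a final small correction.

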